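Show the centre differential under the magnifier

ROBOT

A 6-joint arm with a two-finger parallel gripper is mounted at the origin on the work surface. World frame = base frame: x ahead of the robot, y to its left, z up, the work surface at z = 0. Lengths are in m, angles in rad, forces in N, time in s.
With the tool pointing down it reaches from about 0.35 to 0.975 m from the base axis. Payload 4.9 kg.
Tool frame: the origin (TCP) lies at the very end of the fingers, on their centre line; the grasp point (between the pads) lies 19 mm behind it; x points along the fingers, z is the direction in which the jaws open and shut, and the axes are right-handed (so a half turn about x gives the same grasp; the last joint's range is limited). The gripper opens to 85 mm and grips with 20 to 120 N. Pads are 22 mm wide; open, the fingers measure 114 mm over their backs; the gripper's body (76 mm by 85 mm) begins 54 mm behind the grasp point. The pads swing forward as they close: fully open they stand 13 mm farther back than shut.
Start: joints at [-1.252, 0.053, 1.613, -0, 1.476, -0.119], TCP at [0.265, -0.566, 0.231] pointing down, gripper open.
Joint ranges: [-3.01, 3.01], [-1.01, 2.22], [0.06, 2.58], [-1.02, 4.17], [0.09, 2.62], [-3.14, 3.14]. Speed limits (rad/s): [2.57, 2.57, 3.14, 3.14, 3.14, 3.14].

INTERFACE

Orientations are given as a unit quaternion [w, x, y, z].
In Python, from plant import manip, vision, job gives the robot as it stands.
- The arm moves only by the tool servo_tool, never from a script. Its arguments are lists of equal length, an entry for each row: "twist": the turn, a rotation vector about the world's x, y, z in rad, a list of three; "xyz": the shift along the world's x, y, z in cm, a list of three; "fingers": the opening, from 0 (shut) to 1 (fully open). In form: {"twist": [[wx, wy, wz], ...], "xyz": [[x, y, z], ...], "fingers": [fingers, ...]}. A call has 1 to 8 rows; each row shifts and turns the commanded pose from where the row before left it; what a row does not reach is not made up. A row lasts 1/8 s, in which the tool goes at most 62.5 mm and 10.7 degrees, less where a joint would pass 70% of its speed; a pose out of reach is approached as far as the arm can. A call with a gripper value outside its range is refused whole. The fingers move at their own pace and stop on an object; the grip force is fixed at half the most. Time passes only in rows, so rows that do not move let the fingers close. It gives the time, the measured TCP pose, the force and the opening at its end, in the units of the state.
- manip.state(): the state, without advancing time (a new reading comes with each control period).
- vision.grab_frame(name): name is "scene" or "side" or "wrist"; returns the picture (420x560x3 uint8, red, green, blue); there is no depth.
- vision.get_calibration(name): a dict with "camera_matrix" (3x3 intrinsics, pixels), "k1" (the pictures are not rectified: a ray, as slopes to the right and down, at radius r is drawn at 1 + k1 r^2 times it, then the intrinsics apply), "origin" and "orientation" of the camera in the world; the wrist camera has in their place "mount" (4x4, takes a point from camera to tool coordinates, whose origin is the TCP and whose axes are the tool frame's). Camera axes: x right, y up, looking along -z (the intrinsics and any distortion apply to the point x, -y, -z); pixel columns grow to the right and rows downward; lengths in m; the calibration is good to about 2 mm. A picture is of the moment at which its call begins: read the wrist's pose just before it. get_calibration takes no time and is no camera call.
- job.job_done(): hands the job in, once; it reports no verdict.
Trained networks look in the newest picture that a camera, given by its name, has taken for a name from the list of things; names that differ only in an ending like _2 or _b are one class to them, and where a whole thing is asked for, a point or a joint stands for the part that bears it (a point fixed in the world has none). Each returns a list of dicts, best first, with "score" (0 to 1); they miss things now and then, are a little off and sometimes report something else, mostly with a low value. They report only what shows in the picture. A call takes as long as a camera call. They do not tell look-alikes from the thing itself.
- vision.spot_in(camera, label): "extent" ([centre column, centre row, width, height] in pixels, round what is visible of it).
The state is a dict: "time": time; "joint_pos": joint angles; "joint_vel": joint speeds; "joint_efforts": joint torques, N m; "tool_pos": TCP position; "tool_rot": TCP orientation; "contact_force": force on the tool from outside, world axes, zero at the start; "ft_torque": the same for the moment, N m; "gripper_width": opening from 0.0 (shut) to 1.0 (fully open).
Only numpy, scipy, OpenCV 4.12 (cv2) and the standard library are available. Lean on these libraries where they do the work, as an engineer would, in place of code of your own. Each camera call takes 0.05 s, during which the arm holds its last target.

TASK

Lift the cover off the car's centre differential and lay it in the open drawer of the pit box. Then lift the differential out of the car and hold it up to the magnifier for your team-mate: gear end towards the lens, square on, with the gear centred on the lens and 100 mm from it. Finish still holding it there, still, without touching the magnifier and without disturbing the other things on the table.

Things in the scene. Friction and masses are not known exactly. Their poses are not given: they have to be found in the camera images.
- car: Model racing buggy without shell and wheels, 340 mm long, 230 mm wide over the hubs, fixed on a black car stand. Origin: on the table under the middle of the differential's case; x along the car (nose at -x), z up. Top of the flat chassis plate z = 74 mm, plate 112 mm wide, bare beside the case (|x| below 15 mm) out to |y| = 55 mm. Tallest parts: damper towers at x = +-166 mm, z = 149 mm.
- mount_tops (a point): Middle of the tops of the two dark upright differential mounts, 128 mm above the table, car's axes. The mounts are U-slots open at the top, each 8 mm thick, centred 28 mm either way along x, 34 mm wide (slot 18 mm).
- motor_mid (a point): Middle of the car's motor (36 mm diameter, fixed, with a mounting plate up to 125 mm above the table), which lies along the car: it reaches 28 mm either way along x. Its pinion (14 mm diameter) stands out to -x beside the gear, 43 to 50 mm from this point.
- cover_plate (a point): Grey differential cover, loose on the mount tops (screws already out). Point: centre of its plate, 74 (x, along the car) x 34 (y) x 6 mm (z), half-way through the thickness. Two tongues (6 x 16 mm, 16 mm long) hang from the plate into the mounts' slots, 1 mm play each side, ends 19 mm below this point: lift straight up more than 16 mm. 35 g.
- diff_case (a point): Centre differential, lying by its bearings in the U-slots. Point: on the shaft axis, middle of the round metal case (30 mm diameter, 34 mm long), the place to grip; 102 mm above the table at first. x along the shaft to the gear; over all x = -42 to +50 mm. May spin about its shaft: y, z mean nothing. 110 g. Lift straight up 34 mm to clear the mounts.
- diff_gear (a point): Centre of the differential's large gear (46 mm diameter, 7 mm thick), on the shaft's axis, 20.5 mm along x from the middle of the case; same axes.
- pitbox: Pit box fixed on the table on the left: black chest 240 mm deep (its x), 210 mm wide (y), 150 mm tall, two aluminium-fronted drawers, the upper one drawn out. Origin: centre of its underside; drawers open to its -x. Front face of the chest at x = -105 mm.
- pitbox_drawer0 (a joint): How far the upper drawer is drawn out (m): 0 shut, 0.115 to 0.145 at the start. It slides with about 1 N of friction.
- drawer_spot (a point): On the inner floor of the open upper drawer (moves with it), mid-width, 55 mm behind the inside of its front; 85 mm above the table, pit box's axes. Inside 168 mm wide; walls 43 mm, front 54 mm above this floor. Open to above from the front for the drawn-out length less 6 mm, up to the chest's face, whose top edge is 65 mm above this floor.
- magnifier: Lighted bench magnifier fixed on the table on the right: white foot (124 mm diameter, 20 mm tall), post, upright round lens in a white ring (120 mm outer diameter, 22 mm deep). Origin: centre of the foot's underside. The lens faces level along x: the part is held on its -x side (lamps), the viewer sits on +x.
- lens (a point): Centre of the magnifier's lens, 190 mm above the table; same axes as the magnifier. In focus 100 mm in front of it, on the -x side.
- wheel_low: Lower wheel of a stack of two lying flat: black ribbed tyre, white rim, 84 mm diameter, 34 mm wide. Origin: centre of its underside.
- wheel_top: Upper wheel of that stack, alike. Origin: centre of its underside, 34 mm above the table.
- bottle: White plastic bottle with a red cap, 66 mm diameter, 150 mm tall, behind the car. Origin: centre of its underside.
- tub: White screw-top tub, 84 mm diameter, 85 mm tall, behind the car. Origin: centre of its underside.
- driver_grip (a point): Hex driver lying on the mat beside the car's left flank, 170 mm long, handle 26 mm thick. Point on the handle's axis.
- oil: Small clear dropper bottle standing beside the car's right flank, 28 mm diameter, 72 mm tall. Origin: centre of its underside.
- shaft: Steel drive shaft lying on the mat, 112 mm long with a 12 mm ball at each end. Origin: under its middle, on the table.
- damper: Coil-over damper lying on the mat, about 115 mm long and 20 mm thick. Origin: under its middle, on the table.
Things that resemble listed ones, but are neither listed nor needed, are in the scene too. Leave any red look-alike of the part that bears diff_case alone. What is shaped like the part that bears cover_plate but yellow is not meant.

How it is judged:
On the way, in this order (a step that is already met when the one before it is completed fails the run):
1. the cover lies let go in the open drawer, while the differential is still in its mounts (x of cover_plate in the frame of drawer_spot between -0.055 and 0.15 m and y of cover_plate in the frame of drawer_spot between -0.084 and 0.084 m and z of cover_plate in the frame of drawer_spot between 0 and 0.04 m and contact force between cover and the fingers below 0.05 N and linear speed of cover below 0.02 m/s and z of diff_case in the frame of car below 0.115 m and horizontal distance between diff_case and car below 0.015 m), for 0.3 s.
2. the differential is lifted clear of its mounts, held in the gripper (z of diff_case in the frame of car above 0.137 m and contact force between diff and the fingers above 1 N), for 0.1 s.
At the end, for the whole second after the job is handed in: Cover inside the drawer, let go. Differential held still by the gripper alone: gear centre 80 to 120 mm in front of the lens, within 15 mm of its axis sideways and in height, gear end towards the lens, shaft within 0.2 rad of the lens axis. The program finishes holding it (x of cover_plate in the frame of drawer_spot between -0.055 and 0.15 m and y of cover_plate in the frame of drawer_spot between -0.084 and 0.084 m and z of cover_plate in the frame of drawer_spot between 0 and 0.04 m and contact force between cover and the fingers below 0.05 N and x of diff_gear in the frame of lens between -0.12 and -0.08 m and y of diff_gear in the frame of lens between -0.015 and 0.015 m and z of diff_gear in the frame of lens between -0.015 and 0.015 m and angle between the x axis of diff_gear and the x axis of lens, either way round below 0.2 rad and x of lens in the frame of diff_gear above 0.05 m and contact force between diff and the fingers above 1 N and linear speed of diff below 0.02 m/s and contact force between diff and car below 0.05 N and contact force between diff and magnifier below 0.05 N and contact force between diff and pitbox below 0.05 N and contact force between diff and cover below 0.05 N); the arm keeps its last pose, push and grip.
It fails at once if the magnifier is touched (contact force between magnifier and anything else above 1 N).
It fails at once if another thing on the table is moved by more than 25 mm (distance of any of wheel_low, wheel_top, bottle, tub, driver_grip, oil, shaft, damper from where it was at the start of the episode above 0.025 m).
It also fails if it takes over 51 s, if anything falls off the work surface, if the arm or the gripper's body presses on something with over 40 N, if the wrist force passes 120 N, or if a joint passes its speed limit or range.

## Working session

There is one attempt and no reset: what is moved stays moved. The work goes in short steps, Python scripts to look and compute and a tool call to move; the robot and the scene stay as the last step left them, time stands still between calls to the robot, and variables do not carry over. Pictures are saved under pics/ and viewed, and the job is handed in when it is done.

Besides the shell and the picture viewer there is one more tool, called after "Emit:" as name(argument=value, ...) on one line, values as JSON. servo_tool: Moves the arm, as the interface text tells. Its arguments: {"type":"object","properties":{"twist":{"type":"array","items":{"type":"array","items":{"type":"number"}}},"xyz":{"type":"array","items":{"type":"array","items":{"type":"number"}}},"fingers":{"type":"array","items":{"type":"number"}}},"required":["twist","xyz","fingers"]}

```bash
mkdir -p pics; ls; python3 - <<'E'
from plant import manip, vision, job
import cv2, json
print(manip.state())
for n in ["scene","side","wrist"]:
    im=vision.grab_frame(n); cv2.imwrite(f"pics/{n}0.png",im[:,:,::-1])
    print(n,vision.get_calibration(n))
print(manip.state()["time"])
E
```

```text
pics
{'time': 0.0, 'joint_pos': array([-1.25203130e+00,  5.33885906e-02,  1.61433557e+00, -1.72870073e-05,
        1.47597808e+00, -1.19032202e-01]), 'joint_vel': array([ 1.20359239e-03,  3.22722363e-05,  2.81581437e-05, -1.88920259e-03,
        6.22492189e-04,  1.00464129e-03]), 'joint_efforts': array([ 2.23905125e-03, -3.93683553e+01, -3.70176315e+01, -1.22629416e-05,
        6.91286725e-03,  2.14570974e-05]), 'tool_pos': array([ 0.26474304, -0.56545726,  0.23001851]), 'tool_rot': array([ 0.59606471,  0.37995805,  0.59722712, -0.3790231 ]), 'contact_force': array([ 0.76433926,  0.87787852, -0.41689627]), 'ft_torque': array([ 2.76827349e-02,  2.06277592e-02, -6.17586405e-05]), 'gripper_width': 1.0037713973016635}
scene {'camera_matrix': array([[527.02281466,   0.        , 276.48321207],
       [  0.        , 527.02281466, 216.99625805],
       [  0.        ,   0.        ,   1.        ]]), 'k1': 0.006304457425461392, 'origin': array([ 1.52931065, -0.08810016,  1.10755532]), 'orientation': array([0.69226573, 0.28794969, 0.24670062, 0.6139967 ])}
side {'camera_matrix': array([[525.4692
[... 162 characters left out ...]
519, 'origin': array([0.46989909, 1.14148024, 0.88952195]), 'orientation': array([-0.03950779, -0.02375838,  0.46892149,  0.88203589])}
wrist {'camera_matrix': array([[343.58290744,   0.        , 282.62722338],
       [  0.        , 343.58290744, 211.2508879 ],
       [  0.        ,   0.        ,   1.        ]]), 'k1': -0.0022377211571507666, 'mount': array([[ 1.42384537e-04,  2.61577581e-01, -9.65182443e-01,
        -1.41813181e-01],
       [ 5.94290791e-04,  9.65182261e-01,  2.61577619e-01,
         6.65779367e-02],
       [ 9.99999813e-01, -6.10843646e-04, -1.80261184e-05,
        -7.96180918e-05],
       [ 0.00000000e+00,  0.00000000e+00,  0.00000000e+00,
         1.00000000e+00]])}
0.15
```

View pics/scene0.png

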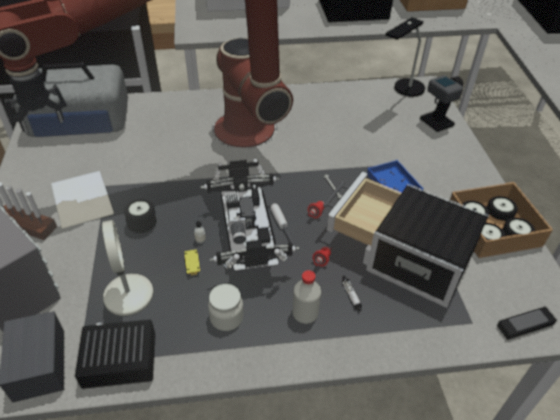

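View pics/side0.png

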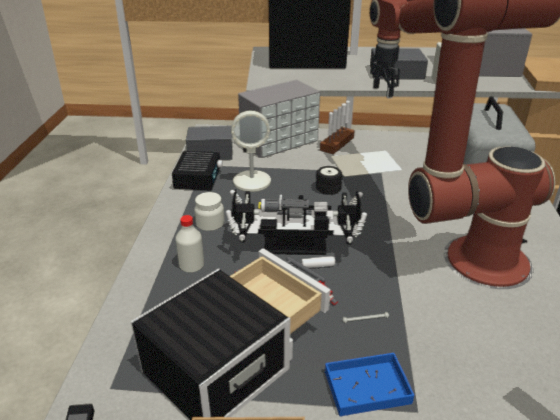

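View pics/wrist0.png

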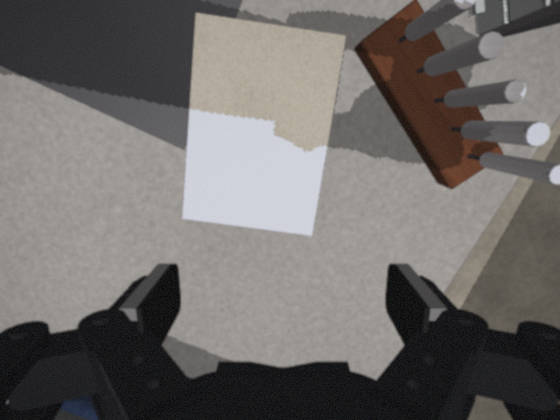

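```bash
python3 - <<'E'
from plant import manip, vision, job
for c in ["scene","side"]:
  for l in ["cover_plate","diff_gear","pitbox_drawer0","lens","car","motor_mid","magnifier","pitbox"]:
    if c=="side" and l in("motor_mid","pitbox","car"): continue
    print(c,l,[( [round(float(v),1) for v in d["extent"]],round(float(d["score"]),2)) for d in vision.spot_in(c,l)[:4]])
print(manip.state()["time"])
E
```

```text
scene cover_plate [([194.2, 261.9, 15.7, 21.4], 0.77), ([248.1, 208.7, 17.2, 19.4], 0.72)]
scene diff_gear [([316.9, 207.9, 18.1, 17.6], 0.63), ([246.7, 219.4, 12.6, 11.7], 0.58), ([321.9, 254.2, 21.5, 18.6], 0.56), ([125.8, 267.8, 49.4, 95.5], 0.44)]
scene pitbox_drawer0 [([363.0, 208.0, 80.2, 73.2], 0.72)]
scene lens [([127.8, 268.1, 49.2, 97.1], 0.56)]
scene car [([249.5, 215.4, 93.7, 109.2], 0.84)]
scene motor_mid [([252.8, 214.5, 93.0, 109.6], 0.58), ([127.8, 267.9, 51.3, 101.7], 0.2)]
scene magnifier [([128.2, 268.4, 48.7, 97.7], 0.75), ([405.7, 239.6, 162.8, 135.6], 0.58)]
scene pitbox [([405.4, 240.3, 160.7, 135.7], 0.68), ([362.5, 207.8, 76.0, 73.9], 0.48)]
side cover_plate [([294.9, 202.2, 29.9, 9.5], 0.63)]
side diff_gear [([250.1, 151.5, 40.9, 82.8], 0.67), ([294.3, 214.8, 32.2, 8.5], 0.64), ([327.0, 293.9, 18.3, 17.7], 0.61), ([282.0, 290.0, 97.4, 87.6], 0.38)]
side pitbox_drawer0 [([282.5, 290.9, 96.8, 81.0], 0.6)]
side lens [([251.9, 149.9, 39.9, 81.4], 0.88)]
side magnifier [([252.2, 151.7, 40.1, 81.3], 0.64)]
0.8
```

```bash
cat > h.py <<'E'
import numpy as np, cv2
from plant import manip, vision, job
from scipy.spatial.transform import Rotation as R
def rot(q): return R.from_quat([q[1],q[2],q[3],q[0]]).as_matrix()
def cam(name, st=None):
    c=vision.get_calibration(name)
    if name=="wrist":
        st=st or manip.state(); M=np.array(c["mount"]); Rt=rot(st["tool_rot"])
        return c["camera_matrix"],c["k1"],Rt@M[:3,3]+st["tool_pos"],Rt@M[:3,:3]
    return c["camera_matrix"],c["k1"],np.array(c["origin"]),rot(c["orientation"])
F=np.diag([1,-1,-1.])
def ray(C,u,v):
    K,k1,o,Rc=C
    p=cv2.undistortPoints(np.array([[[u,v]]],float),K,np.array([k1,0,0,0,0.]))[0,0]
    d=Rc@F@np.array([p[0],p[1],1.]); return o,d/np.linalg.norm(d)
def atz(C,u,v,z):
    o,d=ray(C,u,v); return o+d*(z-o[2])/d[2]
def tri(rays):
    A=0;b=0
    for o,d in rays:
        P=np.eye(3)-np.outer(d,d); A=A+P; b=b+P@o
    x=np.linalg.solve(A,b); return x,[float(np.linalg.norm((np.eye(3)-np.outer(d,d))@(x-o))) for o,d in rays]
def proj(C,p):
    K,k1,o,Rc=C
    q=F@Rc.T@(np.atleast_2d(p)-o).T
    x=q[:2]/q[2]; r2=(x**2).sum(0); x=x*(1+k1*r2)
    return (K[:2,:2]@x+K[:2,2:3]).T
def shot(name,fn):
    st=manip.state(); im=vision.grab_frame(name); cv2.imwrite(f"pics/{fn}.png",im[:,:,::-1]); 
    np.save(f"pics/{fn}.npy",np.concatenate([st["tool_pos"],st["tool_rot"]])); return im,st
def oldcam(fn):
    a=np.load(f"pics/{fn}.npy"); return cam("wrist",{"tool_pos":a[:3],"tool_rot":a[3:]})
def spot(c,l):
    return [([round(float(v),1) for v in d["extent"]],round(float(d["score"]),2)) for d in vision.spot_in(c,l)[:4]]
E
python3 - <<'E'
from h import *
S=cam("scene");D=cam("side")
print("cover",tri([ray(S,248.1,208.7),ray(D,294.9,202.2)]), atz(S,248.1,208.7,.131))
print("lens",tri([ray(S,113,245),ray(D,252,131)]))
print("foot",atz(S,128,293,.02),atz(D,252,181,.01))
for n,a in (("car front hub",(213,185)),("x",(265,175)),("car rear",(225,255)),("r",(295,247))): print(n,atz(S,*a,.12))
s=cv2.imread("pics/scene0.png"); d=cv2.imread("pics/side0.png")
cv2.imwrite("pics/a.png",cv2.resize(s[140:300,80:280],None,fx=4,fy=3.75,interpolation=2))
cv2.imwrite("pics/b.png",cv2.resize(s[140:310,300:500],None,fx=4,fy=3.5,interpolation=2))
cv2.imwrite("pics/c.png",cv2.resize(d[100:280,170:390],None,fx=3.6,fy=3.3,interpolation=2))
E
```

```text
cover (array([ 0.52795466, -0.02994158,  0.12962635]), [0.006364800953311615, 0.006364800953311729]) [ 0.5375197  -0.02751117  0.131     ]
lens (array([ 0.67755227, -0.3525052 ,  0.18544094]), [0.00014693703971352683, 0.0001469370397136659])
foot [ 0.69313981 -0.34793749  0.02      ] [ 0.68105302 -0.34181535  0.01      ]
car front hub [ 0.42140523 -0.11590888  0.12      ]
x [0.39517539 0.0329391  0.12      ]
car rear [ 0.68126396 -0.09710232  0.12      ]
r [0.67502363 0.07740455 0.12      ]
```

View pics/a.png

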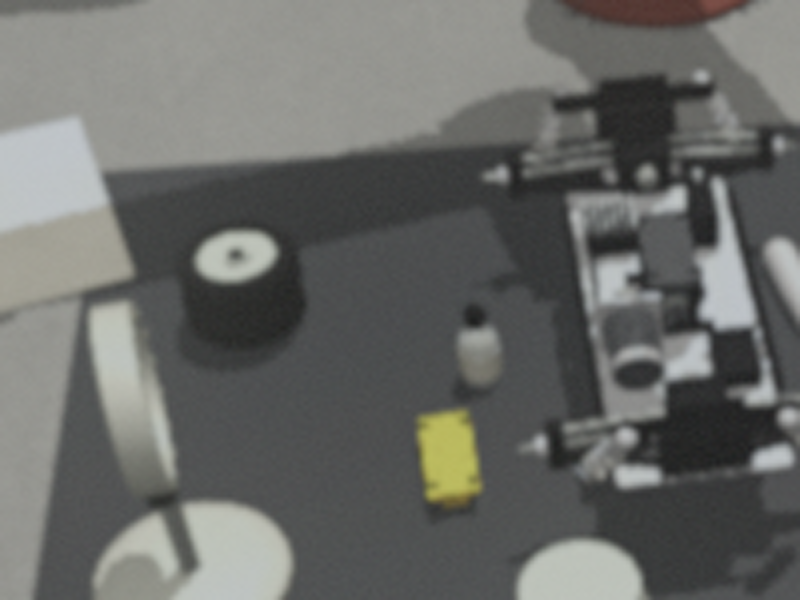

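View pics/b.png

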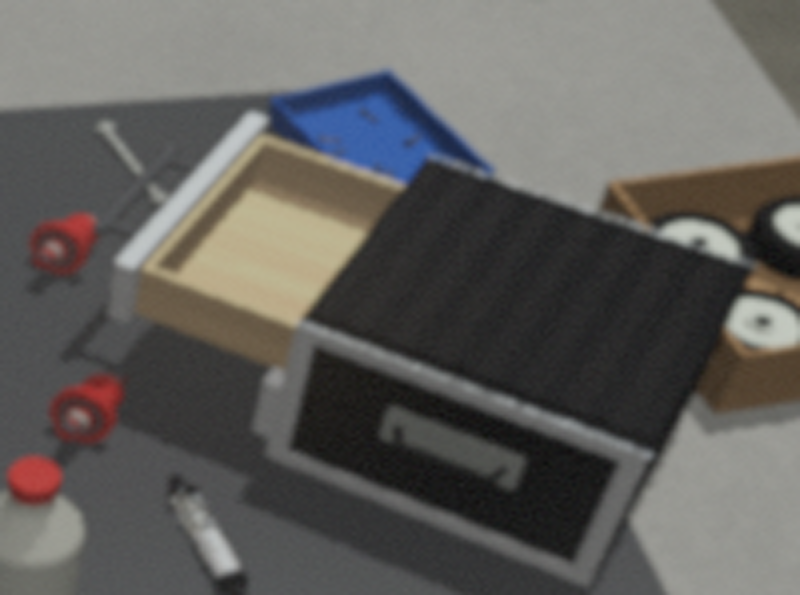

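View pics/c.png

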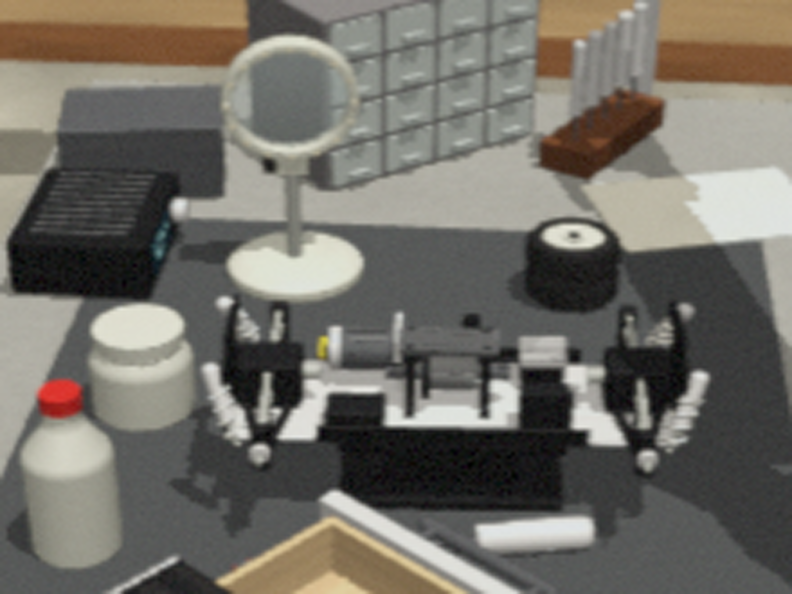

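```bash
python3 - <<'E'
from h import *
st=manip.state(); M=rot(st["tool_rot"]); print(M.round(3))
S=cam("scene");D=cam("side")
# drawer: inner corners from crop b: px = 300+u/4, 140+v/3.5
def b(u,v): return 300+u/4,140+v/3.5
for n,(u,v),z in [("front top outer L",(258,112),.139),("front top outer R",(122,262),.139),("chest top L front",(435,158),.15),("chest top R front",(305,322),.15),("chest top back R",(648,458),.15),("floor near",(165,270),.085),("floor2",(262,200),.085)]:
    print(n,atz(S,*b(u,v),z).round(3))
def a(u,v): return 80+u/4,140+v/3.75
for n,(u,v),z in [("tower nose",(640,85),.149),("tower rear",(715,425),.14),("foot c",(190,560),.02),("oil",(475,315),.072),("motor end",(637,355),.1)]:
    print(n,atz(S,*a(u,v),z).round(3))
def c(u,v): return 170+u/3.6,100+v/3.3
print("ringL",[ray(D,*c(u,v))[1].round(3) for u,v in ((290,100),)])
print("wheel",spot("scene","wheel_top"),spot("scene","wheel_low"),spot("scene","oil"))
E
```

```text
[[-0.     0.906  0.424]
 [-0.     0.424 -0.906]
 [-1.    -0.     0.   ]]
front top outer L [0.435 0.311 0.139]
front top outer R [0.592 0.182 0.139]
chest top L front [0.515 0.414 0.15 ]
chest top R front [0.675 0.281 0.15 ]
chest top back R [0.818 0.448 0.15 ]
floor near [0.552 0.225 0.085]
floor2 [0.482 0.31  0.085]
tower nose [ 0.368 -0.035  0.149]
tower rear [ 0.702 -0.016  0.14 ]
foot c [ 0.681 -0.35   0.02 ]
oil [ 0.522 -0.162  0.072]
motor end [ 0.599 -0.057  0.1  ]
ringL [array([ 0.128, -0.898, -0.422])]
wheel [([139.8, 210.2, 31.6, 27.4], 0.8)] [([141.9, 223.8, 30.1, 19.5], 0.75), ([248.4, 214.8, 99.4, 110.3], 0.68), ([307.6, 299.2, 25.5, 50.3], 0.43)] [([199.2, 230.4, 12.7, 22.2], 0.67)]
```

Emit:
servo_tool(twist=[[0,0,0.172],[0,0,0.172],[0,0,0.172],[0,0,0.172],[0,0,0.172],[0,0,0.172],[0,0,0.172],[0,0,0.172]], xyz=[[1.5,3.3,1.2],[1.5,3.3,1.2],[1.5,3.3,1.2],[1.5,3.3,1.2],[1.5,3.3,1],[1.5,3.3,1],[1.5,3.3,0.6],[1.5,3.3,0.6]], fingers=[1,1,1,1,1,1,1,1])

```text
time: 1.95
tool_pos: [0.3853, -0.3009, 0.3118]
tool_rot: [0.702, -0.088, 0.701, 0.087]
contact_force: [-0.7, -0.4, -0.0]
gripper_width: 1.001
```

Emit:
servo_tool(twist=[[0,0,0.172],[0,0,0.172],[0,0,0.172],[0,0,0.172],[0,0,0.172],[0,0,0.172],[0,0,0.172],[0,0,0.172]], xyz=[[1.6,3.4,0],[1.6,3.4,0],[1.6,3.4,0],[1.6,3.4,0],[1.6,3.4,0],[1.6,3.4,0],[1.6,3.4,0],[1.6,3.4,0]], fingers=[1,1,1,1,1,1,1,1])

```text
time: 2.95
tool_pos: [0.5134, -0.0288, 0.3115]
tool_rot: [-0.486, 0.513, -0.486, -0.513]
contact_force: [1.2, 0.1, 0.0]
gripper_width: 0.999
```

```bash
python3 - <<'E'
from h import *
im,st=shot("wrist","w1")
print(st["time"],st["tool_pos"],st["joint_pos"].round(2),np.degrees(np.arctan2(*rot(st["tool_rot"])[1::-1,2])),np.abs(st["joint_vel"]).max())
for l in ["cover_plate","diff_gear","diff_case"]: print(l,spot("wrist",l))
E
```

```text
2.95 [ 0.51335235 -0.0288285   0.31145609] [-0.2  -0.25  1.76 -0.    1.63 -1.83] 93.09090688645833 0.7828779676471606
cover_plate [([276.8, 202.9, 33.9, 75.6], 0.84), ([159.9, 233.8, 30.8, 60.4], 0.62)]
diff_gear [([456.1, 123.5, 58.5, 62.9], 0.95), ([277.0, 184.1, 45.8, 62.5], 0.82), ([419.6, 251.1, 43.5, 43.3], 0.78)]
diff_case [([422.2, 253.8, 43.6, 44.9], 0.94), ([455.8, 124.8, 54.3, 63.6], 0.74), ([276.6, 184.4, 40.9, 62.6], 0.55)]
```

View pics/w1.png

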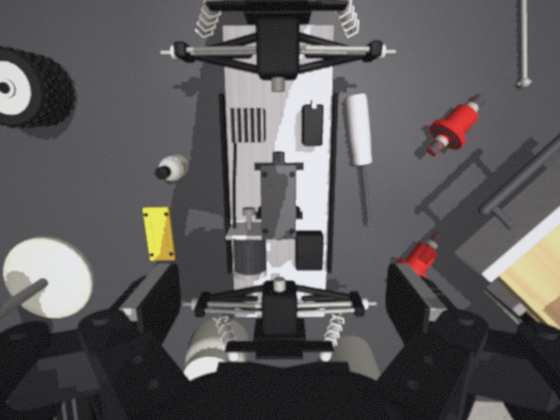

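```bash
python3 - <<'E'
from h import *
im=cv2.imread("pics/w1.png")
cv2.imwrite("pics/w1z.png",cv2.resize(im[140:280,210:350],None,fx=4.28,fy=4.28,interpolation=2))
st=manip.state();print(st["time"],st["tool_pos"])
E
```

```text
3.15 [ 0.51293209 -0.02976188  0.31123855]
```

View pics/w1z.png

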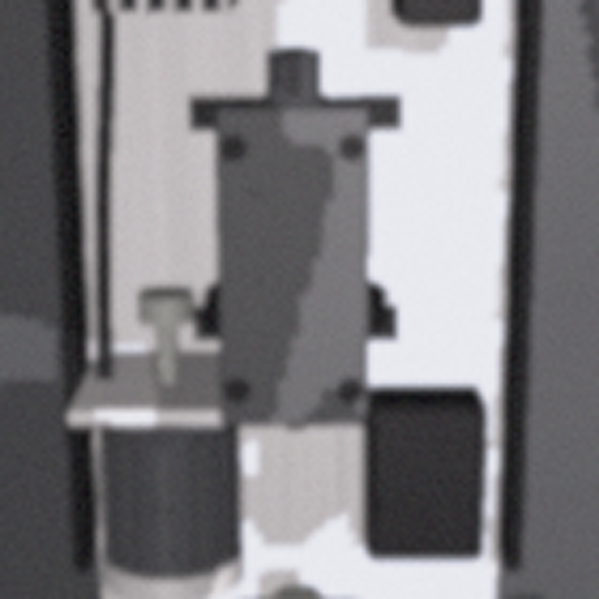

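```bash
python3 - <<'E'
from h import *
C=oldcam("w1"); a=np.load("pics/w1.npy")
P=[atz(C,210+u/4.28,140+v/4.28,.134) for u,v in ((218,109),(368,109),(218,421),(368,421))]
for p in P: print(p.round(4))
m=np.mean(P,0); dx=(P[2]+P[3]-P[0]-P[1])/2; print("c",m,np.linalg.norm(dx),np.degrees(np.arctan2(dx[1],dx[0])), np.linalg.norm(P[1]-P[0]))
st=manip.state(); print("delta", m-st["tool_pos"], np.degrees(np.arctan2(*rot(st["tool_rot"])[1::-1,2])))
# motor, drawer
H=[atz(C,210+u/4.28,140+v/4.28,.134) for u,v in ((234,147),(350,147),(234,390),(350,390))]
print(np.mean(H,0))
for n,u,v,z in (("wheeltop",8,86,.068),("oil",162,172,.072),("drvtip",366,222,.01),("drvend",357,98,.02),("handle",491,212,.1)): print(n,atz(C,u,v,z).round(3))
E
```

```text
[ 0.4913 -0.0499  0.134 ]
[ 0.4895 -0.0174  0.134 ]
[ 0.563  -0.0472  0.134 ]
[ 0.5611 -0.0128  0.134 ]
c [ 0.52622196 -0.03181649  0.134     ] 0.07172780672707312 2.942822619554518 0.03256630979436365
delta [ 0.01328987 -0.0020546  -0.17723855] 92.7631890999537
[ 0.52663592 -0.03201899  0.134     ]
wheeltop [ 0.431 -0.324  0.068]
oil [ 0.513 -0.163  0.072]
drvtip [0.577 0.088 0.01 ]
drvend [0.42  0.056 0.02 ]
handle [0.532 0.195 0.1  ]
```

Emit:
servo_tool(twist=[[0,0,0],[0,0,0],[0,0,0],[0,0,0],[0,0,0],[0,0,0],[0,0,0],[0,0,0]], xyz=[[1.35,-0.2,-3],[0,0,-4.5],[0,0,-4.5],[0,0,-4],[0,0,-2.6],[0,0,-1],[0,0,0],[0,0,0]], fingers=[1,1,1,1,0.8,0.7,0.7,0.7])

```text
time: 4.15
tool_pos: [0.5275, -0.0325, 0.117]
tool_rot: [-0.488, 0.513, -0.487, -0.511]
contact_force: [1.0, -0.3, -0.1]
gripper_width: 0.701
```

```bash
python3 - <<'E'
from h import *
im,st=shot("wrist","w2"); print(st["time"],st["tool_pos"],st["gripper_width"])
E
```

```text
4.15 [ 0.52752892 -0.03253983  0.11704634] 0.700925170073476
```

View pics/w2.png

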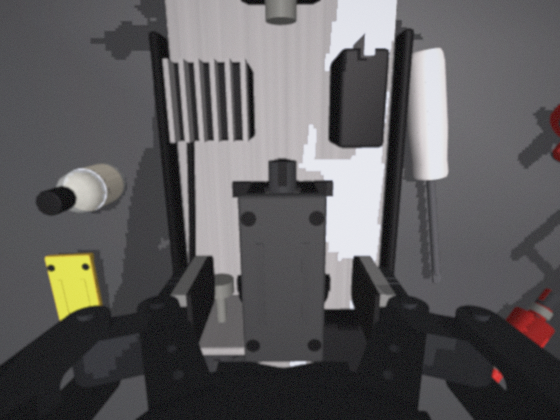

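Emit:
servo_tool(twist=[[0,0,0],[0,0,0],[0,0,0],[0,0,0],[0,0,0]], xyz=[[0,0,0],[0,0,0],[0,0,0],[0,0,0],[0,0,0]], fingers=[0,0,0,0,0])

```text
time: 4.82
tool_pos: [0.5273, -0.0322, 0.1166]
tool_rot: [-0.488, 0.513, -0.487, -0.511]
contact_force: [-0.8, -0.3, 5.3]
gripper_width: 0.376
```

Emit:
servo_tool(twist=[[0,0,0],[0,0,0],[0,0,0],[0,0,0],[0,0,0],[0,0,0],[0,0,0]], xyz=[[0,0,0.5],[0,0,1],[0,0,1],[0,0,2],[0,0,4],[0,0,5],[0,0,0]], fingers=[0,0,0,0,0,0,0])

```text
time: 5.7
tool_pos: [0.5293, -0.0326, 0.2577]
tool_rot: [-0.49, 0.515, -0.486, -0.508]
contact_force: [0.2, 0.4, -0.2]
gripper_width: 0.384
```

```bash
python3 - <<'E'
from h import *
im,st=shot("wrist","w3"); print(st["time"],st["tool_pos"],st["gripper_width"])
im,st=shot("side","s3"); im2=cv2.imread("pics/s3.png"); cv2.imwrite("pics/s3z.png",cv2.resize(im2[120:260,200:400],None,fx=4,fy=4,interpolation=2))
E
```

```text
5.7 [ 0.52929887 -0.03256225  0.25773025] 0.3841646684176865
```

View pics/w3.png

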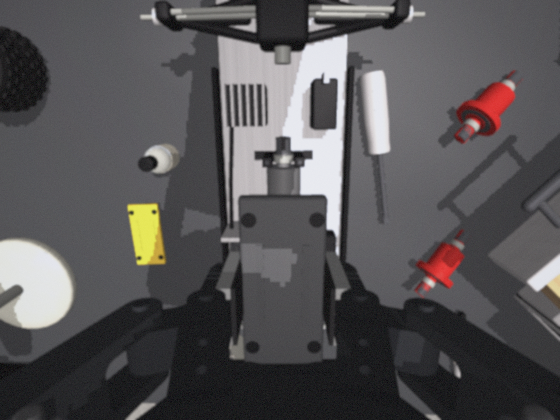

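View pics/s3z.png

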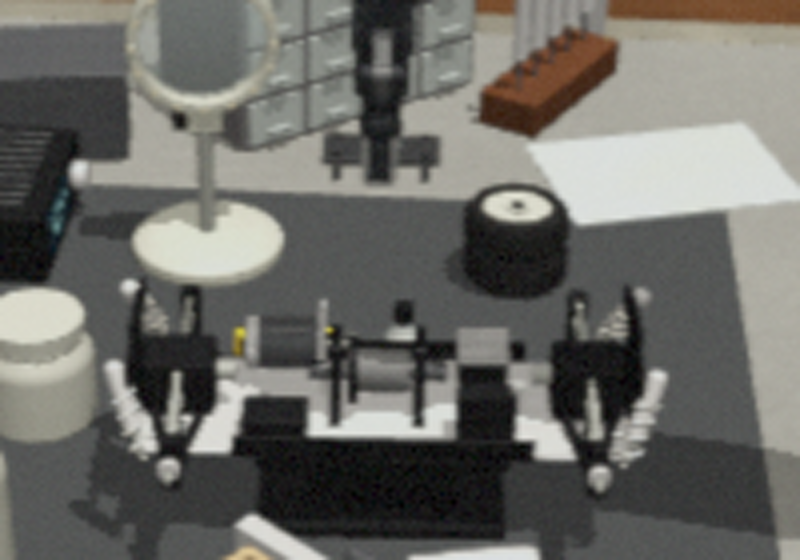

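Emit:
servo_tool(twist=[[0,0,0.104],[0,0,0.104],[0,0,0.104],[0,0,0.104],[0,0,0.104],[0,0,0.104],[0,0,0.104],[0,0,0.104],[0,0,0]], xyz=[[0,3.5,1.5],[0,4,1],[0,4,1],[0,4,1],[0,4,0.5],[0,4,0],[0,4,0],[0,3,0],[0,0,0]], fingers=[0,0,0,0,0,0,0,0,0])

```text
schema error: expected 1 to 8 rows
```

Emit:
servo_tool(twist=[[0,0,0.104],[0,0,0.104],[0,0,0.104],[0,0,0.104],[0,0,0.104],[0,0,0.104],[0,0,0.104],[0,0,0.104]], xyz=[[0,3.5,1.5],[0,4,1],[0,4,1],[0,4,1],[0,4,0.5],[0,4,0],[0,4,0],[0,3,0]], fingers=[0,0,0,0,0,0,0,0])

```text
time: 6.8
tool_pos: [0.5254, 0.2743, 0.2981]
tool_rot: [0.237, -0.665, 0.239, 0.667]
contact_force: [-0.6, -0.5, -0.1]
gripper_width: 0.375
```

```bash
python3 - <<'E'
from h import *
im,st=shot("wrist","w4"); print(st["time"],st["tool_pos"],st["gripper_width"],st["joint_pos"].round(2))
E
```

```text
6.8 [0.5253907  0.27427317 0.29814973] 0.37482235994663626 [ 0.36 -0.05  1.61  0.    1.59 -2.1 ]
```

View pics/w4.png

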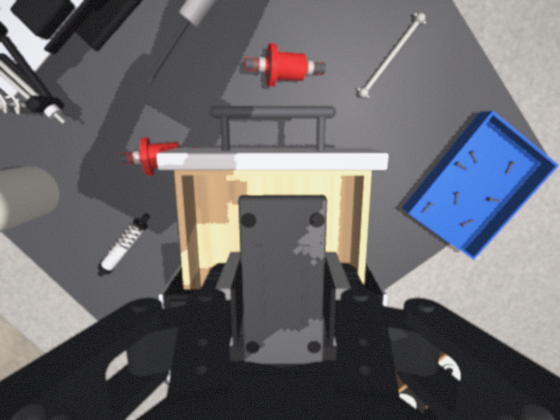

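```bash
python3 - <<'E'
from h import *
C=oldcam("w4")
a=atz(C,157,153,.139);b=atz(C,388,153,.139);e=atz(C,388,168,.139);f=atz(C,158,169,.139)
g=atz(C,164,295,.15);h=atz(C,386,295,.15)
m=(e+f)/2; d=b-a; d/=np.linalg.norm(d); n=np.array([-d[1],d[0],0]); 
print(a,b,np.linalg.norm(b-a),"inner mid",m,"x dir",n,np.degrees(np.arctan2(n[1],n[0])),"chest",((g+h)/2-m)@n)
for s in (1,-1): print(s,m+.055*s*n)
st=manip.state(); print(st["tool_pos"],np.degrees(np.arctan2(*rot(st["tool_rot"])[1::-1,2])))
E
```

```text
[0.58618553 0.17681674 0.139     ] [0.43097685 0.30383215 0.139     ] 0.20055584494238304 inner mid [0.51688662 0.2509512  0.139     ] x dir [-0.63331692 -0.77389255  0.        ] -129.29526484095933 chest -0.11705606170123345
1 [0.48205419 0.2083871  0.139     ]
-1 [0.55171905 0.29351529 0.139     ]
[0.5250055  0.27699082 0.29798745] 140.95411008321864
```

Emit:
servo_tool(twist=[[0,0,0],[0,0,0],[0,0,0],[0,0,0],[0,0,0],[0,0,0],[0,0,0],[0,0,0]], xyz=[[2.9,1.9,0],[0,0,-2],[0,0,-5],[0,0,-5],[0,0,-5],[0,0,-2.5],[0,0,-1],[0,0,0]], fingers=[0,0,0,0,0,0,0,0])

```text
time: 7.85
tool_pos: [0.5546, 0.2914, 0.0943]
tool_rot: [0.239, -0.665, 0.24, 0.666]
contact_force: [-0.3, 0.1, 0.4]
gripper_width: 0.377
```

```bash
python3 - <<'E'
from h import *
im,st=shot("wrist","w5"); print(st["time"],st["tool_pos"],st["gripper_width"],st["contact_force"])
im,st=shot("scene","s5"); cv2.imwrite("pics/s5z.png",cv2.resize(im[120:280,300:500,::-1],None,fx=4,fy=3.75,interpolation=2))
E
```

```text
7.85 [0.55455961 0.29135951 0.09430169] 0.37702895614627857 [-0.30305273  0.09428807  0.37428787]
```

View pics/w5.png

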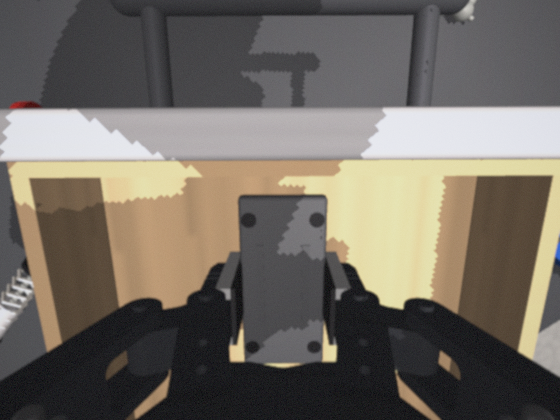

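View pics/s5z.png

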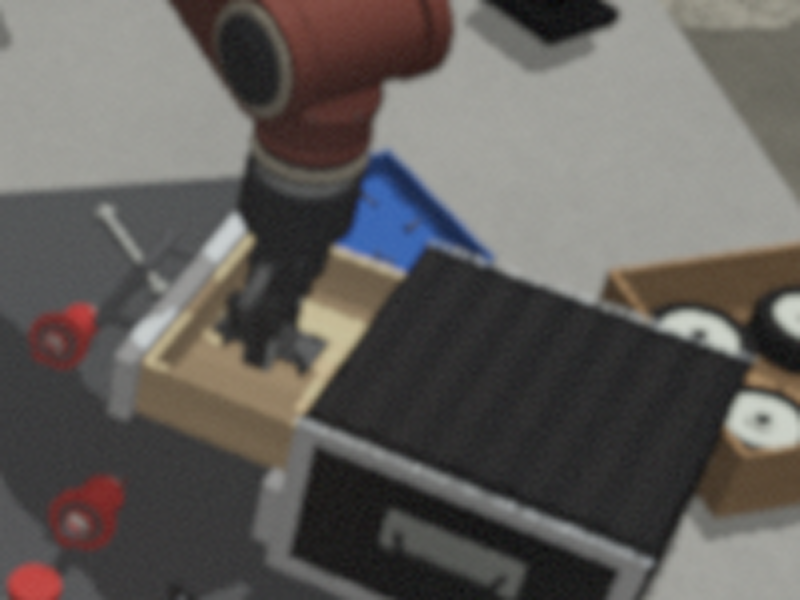

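Emit:
servo_tool(twist=[[0,0,0],[0,0,0],[0,0,0],[0,0,0],[0,0,0],[0,0,0]], xyz=[[0,0,-0.3],[0,0,0],[0,0,0],[0,0,0],[0,0,0],[0,0,0]], fingers=[0,0,0.7,0.7,0.7,0.7])

```text
time: 8.7
tool_pos: [0.5555, 0.292, 0.0923]
tool_rot: [0.239, -0.665, 0.239, 0.665]
contact_force: [0.1, -0.2, -0.1]
gripper_width: 0.699
```

Emit:
servo_tool(twist=[[0,0,0],[0,0,0],[0,0,0],[0,0,0],[0,0,0]], xyz=[[0,0,1],[0,0,3],[0,0,5],[0,0,5],[0,0,5]], fingers=[0.7,0.7,0.7,1,1])

```text
time: 9.32
tool_pos: [0.5554, 0.2919, 0.2849]
tool_rot: [-0.24, 0.666, -0.239, -0.665]
contact_force: [0.2, 0.3, 0.2]
gripper_width: 0.995
```

```bash
python3 - <<'E'
from h import *
im,st=shot("wrist","w6"); print(st["time"],st["tool_pos"],st["gripper_width"],st["contact_force"])
E
```

```text
9.325 [0.55535972 0.29191306 0.28489954] 0.9949965191636236 [0.211747   0.29227415 0.18425761]
```

View pics/w6.png

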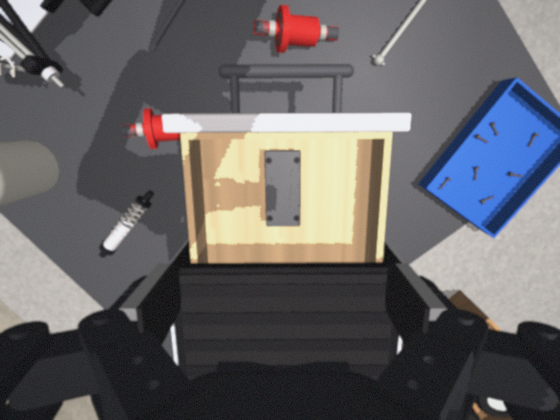

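Emit:
servo_tool(twist=[[0,0,-0.104],[0,0,-0.104],[0,0,-0.104],[0,0,-0.104],[0,0,-0.104],[0,0,-0.104],[0,0,-0.104],[0,0,-0.105]], xyz=[[-0.4,-4,0],[-0.5,-4.2,0],[-0.5,-4.2,0],[-0.5,-4.2,0],[-0.5,-4.2,-1],[-0.5,-4.2,-1],[0,-4.2,-1],[0,-3.2,0]], fingers=[1,1,1,1,1,1,1,1])

```text
time: 10.38
tool_pos: [0.5258, -0.0335, 0.2519]
tool_rot: [0.489, -0.51, 0.489, 0.511]
contact_force: [0.5, 0.1, -0.1]
gripper_width: 1.002
```

```bash
python3 - <<'E'
from h import *
im,st=shot("wrist","w7"); print(st["time"],st["tool_pos"],np.degrees(np.arctan2(*rot(st["tool_rot"])[1::-1,2])))
cv2.imwrite("pics/w7z.png",cv2.resize(im[130:300,200:370,::-1],None,fx=3.5,fy=3.5,interpolation=2))
for l in ["diff_gear","diff_case"]: print(l,spot("wrist",l))
E
```

```text
10.375 [ 0.52579504 -0.03354124  0.25186691] 92.4519380533232
diff_gear [([489.6, 110.8, 67.7, 74.3], 0.82), ([443.4, 264.0, 57.8, 56.4], 0.67), ([282.3, 197.9, 54.6, 106.3], 0.66)]
diff_case [([490.0, 113.6, 68.5, 74.8], 0.88), ([446.7, 266.6, 52.0, 63.5], 0.71), ([285.4, 196.1, 50.8, 106.1], 0.59), ([526.4, 245.6, 67.0, 131.9], 0.43)]
```

View pics/w7.png

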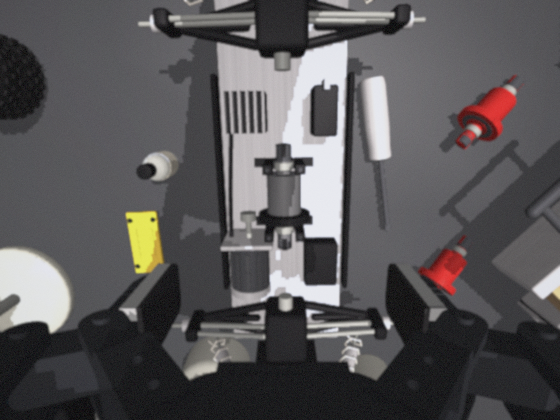

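View pics/w7z.png

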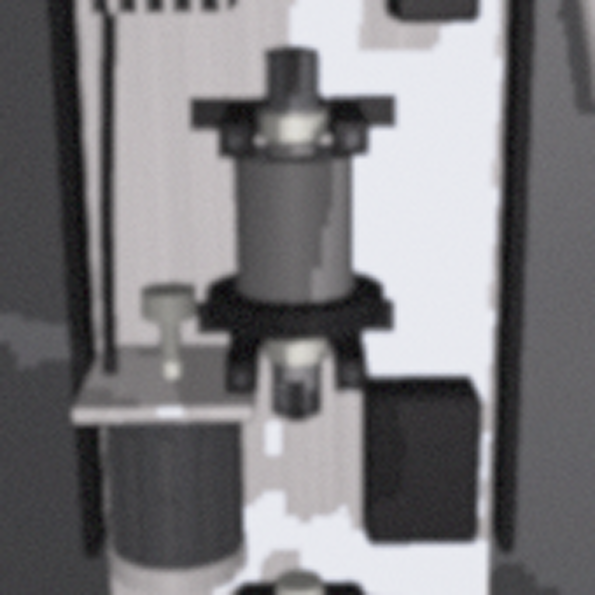

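```bash
python3 - <<'E'
from h import *
C=oldcam("w7")
f=lambda u,v,z: atz(C,200+u/3.5,130+v/3.5,z).round(4)
print(f(293.5,158,.117),f(293.5,300,.117),"mid",(f(293.5,158,.117)+f(293.5,300,.117))/2)
print("ends",f(292,50,.107),f(296,415,.107))
print("mounts", f(292,98,.128), f(294,390,.128))
print("pinion",f(168,305,.1))
E
```

```text
[ 0.5046 -0.0331  0.117 ] [ 0.5388 -0.0316  0.117 ] mid [ 0.5217  -0.03235  0.117  ]
ends [ 0.4807 -0.0345  0.107 ] [ 0.572  -0.0295  0.107 ]
mounts [ 0.4896 -0.0342  0.128 ] [ 0.5576 -0.0307  0.128 ]
pinion [ 0.5463 -0.0631  0.1   ]
```

Emit:
servo_tool(twist=[[0,0,0.008],[0,0,0],[0,0,0],[0,0,0],[0,0,0],[0,0,0],[0,0,0],[0,0,0]], xyz=[[-0.35,0.15,-1],[0,0,-4],[0,0,-4.5],[0,0,-4],[0,0,-2],[0,0,-1],[0,0,-0.5],[0,0,0]], fingers=[0.75,0.75,0.75,0.75,0.75,0.75,0.75,0.75])

```text
time: 11.52
tool_pos: [0.5234, -0.0303, 0.0829]
tool_rot: [-0.486, 0.514, -0.486, -0.514]
contact_force: [0.7, 0.5, 0.5]
gripper_width: 0.75
```

```bash
python3 - <<'E'
from h import *
im,st=shot("wrist","w8"); print(st["time"],st["tool_pos"],st["contact_force"],st["gripper_width"])
E
```

```text
11.525 [ 0.52336622 -0.03029409  0.08285732] [0.69406828 0.51130372 0.47077895] 0.7500103489872075
```

View pics/w8.png

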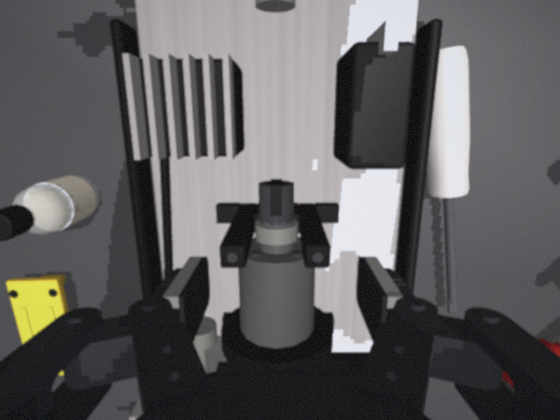

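Emit:
servo_tool(twist=[[0,0,0],[0,0,0],[0,0,0],[0,0,0],[0,0,0],[0,0,0],[0,0,0]], xyz=[[0,-0.15,-0.1],[0,0,0],[0,0,0],[0,0,0],[0,0,0],[0,0,0],[0,0,0]], fingers=[0.75,0,0,0,0,0,0])

```text
time: 12.45
tool_pos: [0.5233, -0.0321, 0.0817]
tool_rot: [-0.486, 0.514, -0.486, -0.513]
contact_force: [-1.1, 0.2, 5.4]
gripper_width: 0.334
```

Emit:
servo_tool(twist=[[0,0,0],[0,0,0],[0,0,0],[0,0,0],[0,0,0],[0,0,0],[0,0,0],[0,0,0]], xyz=[[0,0,0.5],[0,0,0.8],[0,0,1],[0,0,1.5],[0,0,2],[0,0,4],[0,0,4],[0,0,2]], fingers=[0,0,0,0,0,0,0,0])

```text
time: 13.45
tool_pos: [0.5242, -0.0323, 0.2435]
tool_rot: [-0.487, 0.515, -0.485, -0.512]
contact_force: [0.4, -0.2, -0.9]
gripper_width: 0.334
```

```bash
python3 - <<'E'
from h import *
im,st=shot("wrist","w9"); print(st["time"],st["tool_pos"],st["contact_force"],st["gripper_width"])
im,st=shot("side","s9");cv2.imwrite("pics/s9z.png",cv2.resize(im[70:250,200:400,::-1],None,fx=4,fy=3.3,interpolation=2))
E
```

```text
13.45 [ 0.52417571 -0.03226698  0.24352081] [ 0.35490577 -0.19296863 -0.94154281] 0.33383539956632396
```

View pics/w9.png

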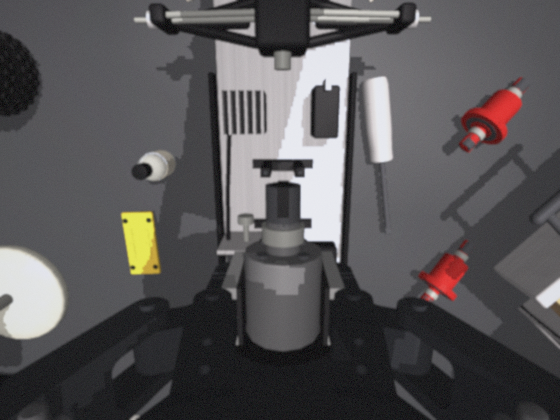

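View pics/s9z.png

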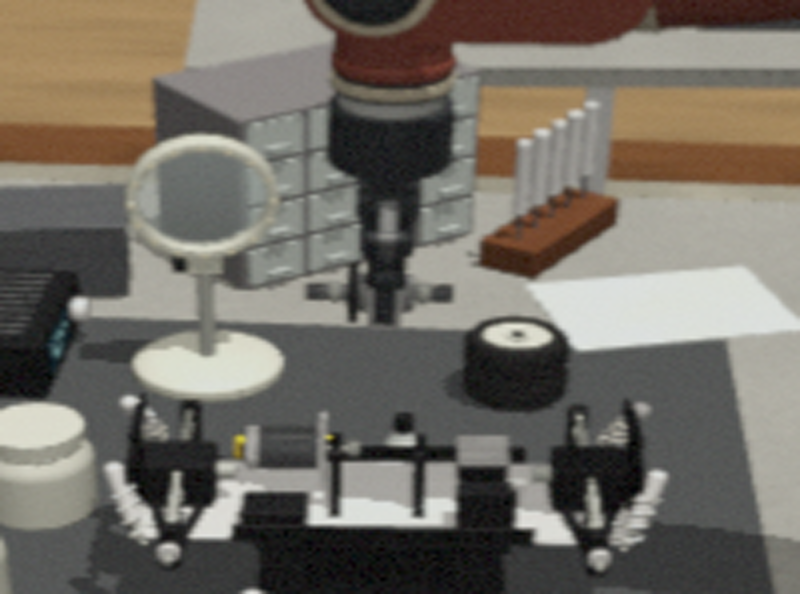

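```bash
python3 - <<'E'
from h import *
s=cv2.imread("pics/s5.png"); d=cv2.imread("pics/side0.png")
s=cv2.resize(s[210:320,85:165],None,fx=5.4,fy=5.4,interpolation=cv2.INTER_LANCZOS4)
d=cv2.resize(d[105:195,215:285],None,fx=6.5,fy=6.5,interpolation=cv2.INTER_LANCZOS4)
s=s[:585,:]; d=d[:585]
h=min(len(s),len(d)); cv2.imwrite("pics/m.png",np.hstack([s[:h,:430],d[:h,:370]]))
E
```

```text
(no output)
```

View pics/m.png

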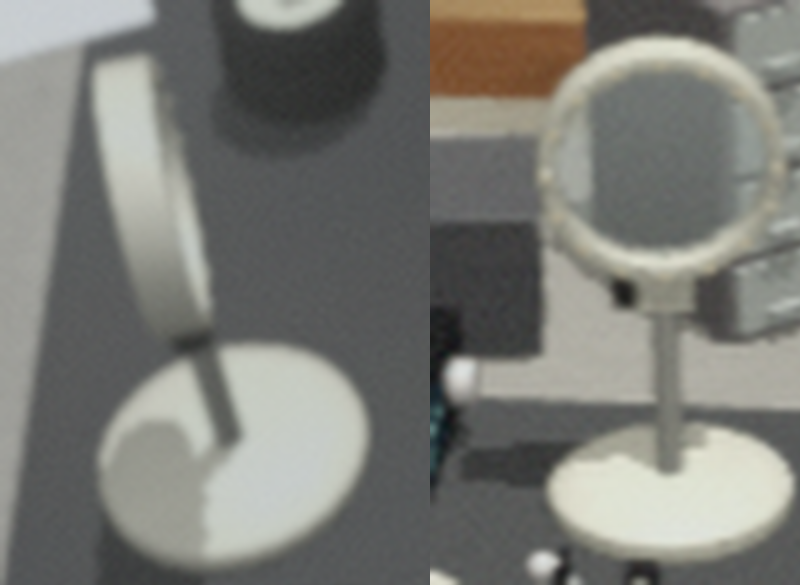

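```bash
cat > fit.py <<'E'
from h import *
from scipy.optimize import least_squares
S=cam("scene");D=cam("side")
sc=lambda u,v:(85+u/5.4,210+v/5.4); sd=lambda u,v:(215+(u-430)/6.5,105+v/6.5)
so=[sc(*p) for p in((93,65),(96,110),(104,170),(125,250),(150,320),(155,55),(209,275),(213,310),(122,55))]
do=[sd(*p) for p in((662,36),(784,165),(540,165),(574,85),(748,80),(563,235),(765,232))]
t=np.linspace(0,2*np.pi,120)
def hull(C,x,y,z,yaw):
    X=np.array([np.cos(yaw),np.sin(yaw),0]);Y=np.array([-X[1],X[0],0]);Z=np.array([0,0,1.])
    P=np.vstack([np.array([x,y,z])+s*.011*X+.06*(np.cos(t)[:,None]*Y+np.sin(t)[:,None]*Z) for s in(1,-1)])
    return cv2.convexHull(proj(C,P).astype(np.float32))
def res(p,z=None):
    x,y,z,yaw=p
    r=[]
    for C,o in((S,so),(D,do)):
        h=hull(C,x,y,z,yaw); r+=[cv2.pointPolygonTest(h,(float(a),float(b)),True) for a,b in o]
    return np.array(r)
if __name__=="__main__":
    for y0 in (-1.4,-1.57,-1.75):
        f=least_squares(res,[.68,-.35,.19,y0],diff_step=1e-3,x_scale=[.01,.01,.01,.1]); print(f.x.round(4),np.degrees(f.x[3]),f.cost, f.fun.round(1))
    fo=[sc(*p) for p in((100,480),(369,435),(255,343))]
    print("foot",[atz(S,*p,.02).round(3) for p in fo])
    print("foot side",[atz(D,*sd(*p),.02).round(3) for p in((548,485),(795,485))])
E
python3 fit.py
```

```text
[ 0.6811 -0.3508  0.1877 -1.387 ] -79.47028192054434 2.7345888300632373 [-0.2 -0.2 -0.6 -0.1  0.4 -0.2 -0.4 -0.4  0.  -0.6  0.7  0.4  1.1  1.
  0.8  0.6]
[ 0.6811 -0.3508  0.1877 -1.387 ] -79.46910250774123 2.734592306724743 [-0.2 -0.2 -0.6 -0.1  0.4 -0.2 -0.4 -0.4  0.  -0.6  0.7  0.4  1.1  1.
  0.8  0.6]
[ 0.6811 -0.3508  0.1877 -1.387 ] -79.46887691938674 2.734588590182093 [-0.2 -0.2 -0.6 -0.1  0.4 -0.2 -0.4 -0.4  0.  -0.6  0.7  0.4  1.1  1.
  0.8  0.6]
foot [array([ 0.704, -0.407,  0.02 ]), array([ 0.693, -0.285,  0.02 ]), array([ 0.631, -0.342,  0.02 ])]
foot side [array([ 0.741, -0.329,  0.02 ]), array([ 0.617, -0.339,  0.02 ])]
```

Emit:
servo_tool(twist=[[0,0,0],[0,0,0],[0,0,0],[0,0,0],[0,0,0],[0,0,0],[0,0,0]], xyz=[[1.7,-1.6,3],[3,-3,3],[3.4,-3.3,2.7],[3.4,-3.3,0],[3.4,-3.3,0],[2,-2,0],[0,0,0]], fingers=[0,0,0,0,0,0,0])

```text
time: 14.42
tool_pos: [0.6919, -0.1983, 0.3222]
tool_rot: [0.486, -0.511, 0.487, 0.515]
contact_force: [-0.3, 0.1, -1.1]
gripper_width: 0.332
```

```bash
python3 - <<'E'
from h import *
im,st=shot("wrist","w10"); print(st["time"],st["tool_pos"],st["joint_pos"].round(2),st["gripper_width"],np.degrees(np.arctan2(*rot(st["tool_rot"])[1::-1,2])))
import fit
C=oldcam("w10"); h=fit.hull(C,.681,-.351,.19,-1.387)
v=im[:,:,::-1].copy(); cv2.polylines(v,[h.astype(int)],True,(0,255,0),1); cv2.imwrite("pics/w10o.png",v)
E
```

```text
14.425 [ 0.69192511 -0.19827663  0.32215721] [-0.38  0.24  1.25 -0.    1.65 -2.01] 0.33194487419978 93.06804529212833
```

View pics/w10o.png

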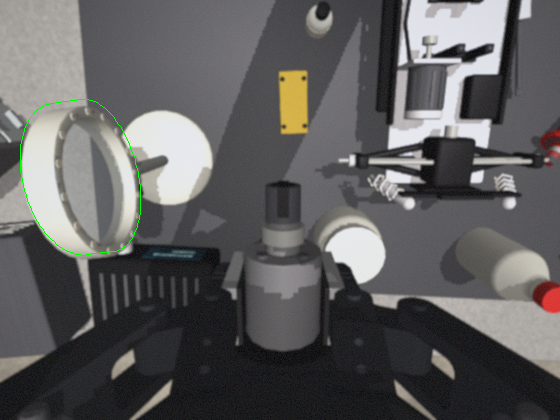

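```bash
python3 - <<'E'
from h import *
C=oldcam("w10"); st=manip.state(); M=rot(st["tool_rot"]); p=st["tool_pos"]
for n,u,v,dz in(("shaft end top",283,183,.025),("shaft end axis?",283,188,.020),("case edge",283,244,.035),("case far",283,343,.035)):
    q=atz(C,u,v,p[2]+dz)-p; print(n,(M.T@q).round(4))
X=np.array([np.cos(-1.387),np.sin(-1.387),0]); L=np.array([.681,-.351,.19])
g=L-.1*X; c=g-.0205*X; print("gear",g,"case",c)
print(p,M.round(3))
E
```

```text
shaft end top [-0.0248  0.0439 -0.0005]
shaft end axis? [-0.0198  0.0411 -0.0005]
case edge [-0.0349  0.0254 -0.0006]
case far [-0.0351 -0.0121 -0.0006]
gear [ 0.66272367 -0.2526843   0.19      ] case [ 0.65897703 -0.23252959  0.19      ]
[ 0.69151045 -0.19730944  0.3230058 ] [[-0.005 -0.999 -0.054]
 [ 0.002 -0.054  0.999]
 [-1.     0.004  0.002]]
```

Emit:
servo_tool(twist=[[0,0,-0.18],[0,0,-0.18],[0,0,-0.18],[0,0,-0.18],[0,0,-0.18],[0,0,-0.18],[0,0,-0.18],[0,0,-0.18]], xyz=[[-0.5,0.2,0],[-0.5,0.2,0],[-0.5,0.2,0],[-0.5,0.2,0],[-0.5,0.2,0],[-0.5,0.2,0],[-0.5,0,0],[-0.5,0,0]], fingers=[0,0,0,0,0,0,0,0])

```text
time: 15.48
tool_pos: [0.6509, -0.1838, 0.3256]
tool_rot: [0.704, -0.064, 0.705, 0.064]
contact_force: [-0.1, -0.1, -0.7]
gripper_width: 0.335
```

Emit:
servo_tool(twist=[[0,0,0],[0,0,0],[0,0,0],[0,0,0],[0,0,0],[0,0,0]], xyz=[[0,0,-2],[0,0,-4],[0,0,-4],[0,0,-3.5],[0,0,-1.8],[0,0,0]], fingers=[0,0,0,0,0,0])

```text
time: 16.23
tool_pos: [0.6506, -0.1842, 0.1706]
tool_rot: [0.703, -0.065, 0.705, 0.067]
contact_force: [-0.1, 1.1, -1.2]
gripper_width: 0.334
```

```bash
python3 - <<'E'
from h import *
im,st=shot("wrist","w11"); M=rot(st["tool_rot"]);print(st["time"],st["tool_pos"],st["joint_pos"].round(2),st["gripper_width"],np.degrees(np.arctan2(M[1,2],M[0,2])),M.round(3))
t=np.array([.6594,-.2345,.170]); print((t-st["tool_pos"])*100)
E
```

```text
16.225 [ 0.65062943 -0.18424004  0.17064312] [-0.39  0.21  1.54  0.    1.39 -0.57] 0.3336705539623606 10.74699347864272 [[-0.004 -0.186  0.982]
 [ 0.002  0.982  0.186]
 [-1.     0.002 -0.004]]
[ 0.87705687 -5.02599566 -0.06431224]
```

View pics/w11.png

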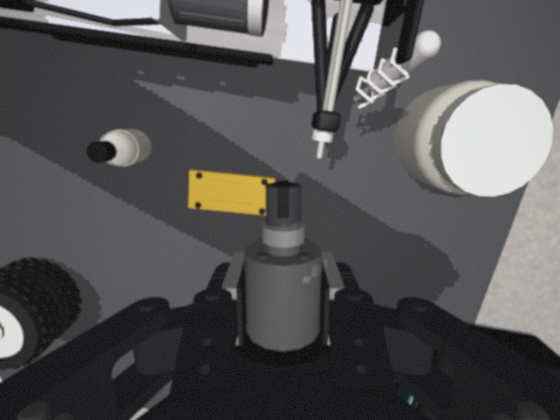

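Held square, in place. Approach the last 50 mm slowly.

Emit:
servo_tool(twist=[[0,0,0],[0,0,0],[0,0,0],[0,0,0],[0,0,0],[0,0,0]], xyz=[[0.2,-1,0],[0.2,-1.5,0],[0.2,-1.5,0],[0.3,-1,0],[0,0,0],[0,0,0]], fingers=[0,0,0,0,0,0])

```text
time: 17.02
tool_pos: [0.6609, -0.2349, 0.1731]
tool_rot: [0.704, -0.065, 0.704, 0.066]
contact_force: [-0.1, 0.0, -1.2]
gripper_width: 0.333
```

```bash
python3 - <<'E'
from h import *
st=manip.state(); print(st["time"],st["tool_pos"],st["contact_force"],st["gripper_width"],np.abs(st["joint_vel"]).max())
a=vision.grab_frame("scene"); b=vision.grab_frame("side")
cv2.imwrite("pics/sc12.png",cv2.resize(a[170:330,70:240,::-1],None,fx=4,fy=3.7,interpolation=2))
cv2.imwrite("pics/sd12.png",cv2.resize(b[80:200,200:340,::-1],None,fx=5,fy=4.9,interpolation=2))
cv2.imwrite("pics/sc12f.png",a[:,:,::-1])
E
```

```text
17.025 [ 0.66087551 -0.23491616  0.17306241] [-0.1395795   0.02174494 -1.23334568] 0.33303014920053875 0.008681062430384868
```

View pics/sc12.png

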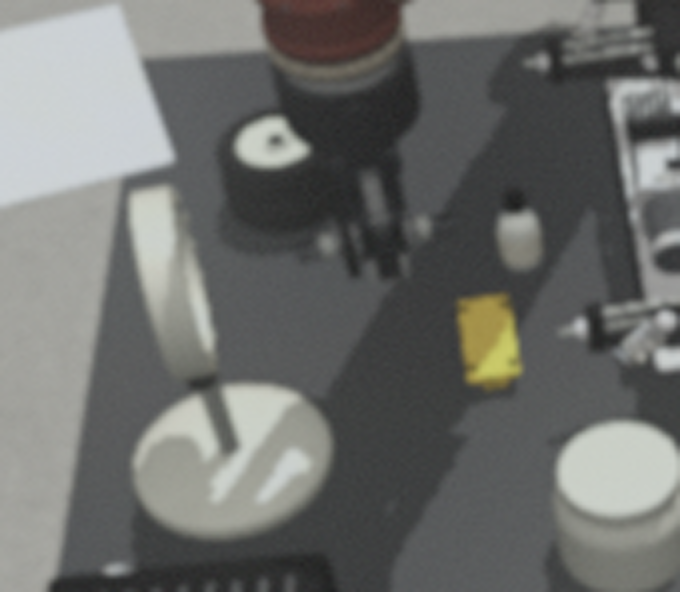

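View pics/sd12.png

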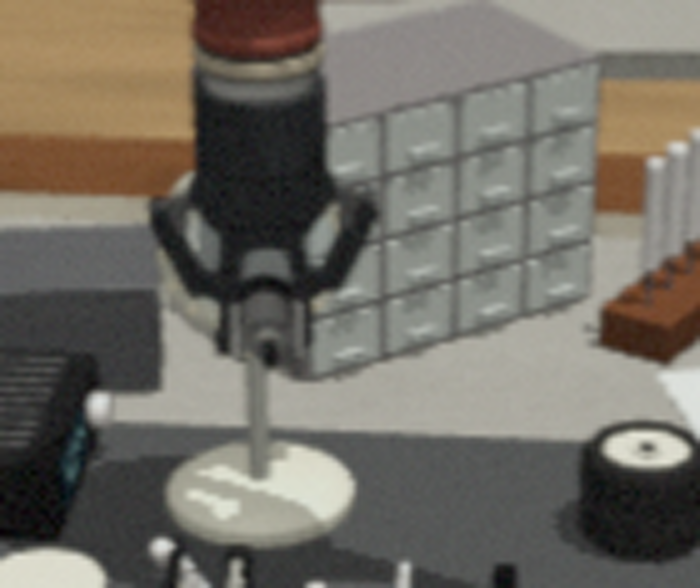

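View pics/sc12f.png

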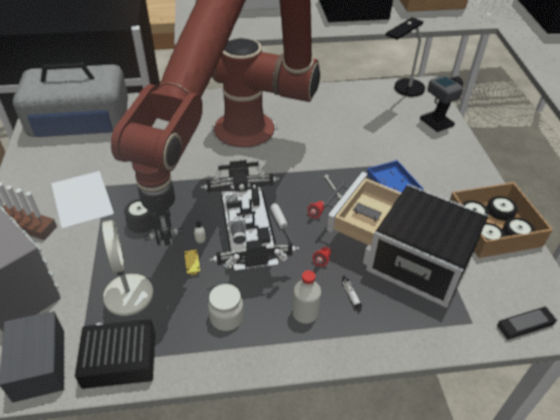

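```bash
python3 - <<'E'
from h import *
import fit
S=fit.S
X=np.array([np.cos(-1.387),np.sin(-1.387),0]); Y=np.array([-X[1],X[0],0]); L=np.array([.681,-.351,.19])
for n,u,v in(("end+",319,243),("end-",432,225)):
    p=atz(S,70+u/4,170+v/3.7,.192); print(n,p.round(4),(p-L)@X,(p-L)@Y)
# expected pixels
st=manip.state(); T=st["tool_pos"]
case=T+np.array([0,0,.02])-.002*X
for n,o in(("end-",-.042),("case",0),("gear",.0205),("end+",.05)):
    q=proj(S,case+o*X)[0]; d=proj(fit.D,case+o*X)[0]; print(n,((q-[70,170])*[4,3.7]).round(0),((d-[200,80])*[5,4.9]).round(0),((case+o*X-L)@X).round(4),((case+o*X-L)@Y).round(4))
E
```

```text
end+ [ 0.6635 -0.2682  0.192 ] -0.08459091938599296 -0.0020439248769145253
end- [ 0.6553 -0.2027  0.192 ] -0.15053203455587205 0.0018263092801263864
end- [451. 220.] [267. 357.] -0.1621 0.0015
case [380. 234.] [263. 324.] -0.1201 0.0015
gear [345. 241.] [261. 309.] -0.0996 0.0015
end+ [295. 251.] [258. 288.] -0.0701 0.0015
```

Emit:
servo_tool(twist=[[0,0,0],[0,0,0],[0,0,0],[0,0,0]], xyz=[[-0.1,0,-0.4],[0,0,0],[0,0,0],[0,0,0]], fingers=[0,0,0,0])

```text
time: 17.62
tool_pos: [0.66, -0.235, 0.1694]
tool_rot: [0.704, -0.066, 0.704, 0.066]
contact_force: [0.8, 0.4, -0.8]
gripper_width: 0.332
```

```bash
python3 - <<'E'
from h import *
st=manip.state(); print(st["time"],st["tool_pos"],st["contact_force"],st["gripper_width"],np.abs(st["joint_vel"]).max())
print(job.job_done())
E
```

```text
17.625 [ 0.66003058 -0.23500807  0.16943793] [ 0.84405215  0.4468134  -0.82540216] 0.3315062933795454 0.002434261091563233
the job is handed in; nothing more can be done
None
```

The cover is in the open drawer, and the differential is held up to the magnifier. I handed the job in at 17.6 s of the 51 s allowed. `job_done()` gives no verdict, so what follows rests on my own measurements.

- **Cover:** I lifted it straight off the mounts and let it go in the upper drawer. The next wrist picture shows it lying flat near the middle of the drawer floor, clear of the fingers.
- **Differential:** I gripped it by its case, lifted it clear of the mounts and turned it so the gear end faces the lamp side of the lens. At hand-in the grip was holding it (opening 0.33) and the arm was still.
- **Gear position:** by my estimate the gear is about 100 mm from the lens, 1 to 2 mm off its axis sideways and within about 3 mm in height. The shaft is within about 1° of the fitted lens axis. The lens fit came from the scene and side pictures, and its outline also matched a wrist picture.
- **Other things on the table:** the magnifier was not touched as far as I could tell. The last full scene picture shows nothing else moved, but I compared it only by eye.

Two checks disagreed slightly. The side picture put the shaft 1 to 3 mm higher than I had worked out, so I lowered it about 3 mm. I took no picture after that last correction, only the state readings. Estimates of the case's position along the shaft also differed by a few millimetres, which is well inside the 80 to 120 mm allowed.

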